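# Carry the balancing mezcal bottle to its keeper

### The job

Pick the caddy up by its wooden grip, lift it clear of the table where it stands, gently bring its leaning bottle upright and keep it steadily balanced there for four seconds before carrying it off. Then carry it level with the bottle still upright to the keeper stand, slide the bottle's neck in between the two steel prongs, gently set the caddy down flat and let go, so that the prongs keep the bottle standing upright. Leave everything else alone.

Things in the scene. Friction and masses are not known exactly. Their poses are not given: they have to be found in the camera images.
- caddy: Loose serving caddy, 0.58 kg without bottle: board 320 x 110 x 14 mm (x -140 to +180, y +-55), upright grip in the middle, blue salt crock (dia 76, 90 mm high) fixed at x = -104, tall bottle on a pivot at x = +125. Origin: underside of the board, below the grip; x points to the bottle (away from the robot, yaw within 0.25), z up. Balances about under the grip. Starts on the right half (y < 0).
- grip (a point): Middle of the caddy's grip, a dark wooden bar 70 mm long (caddy x), 22 thick (caddy y), 50 tall (75 to 125 mm above the caddy's underside) on a post dia 22. This point is 100 mm above the underside; axes as the caddy. Pinch it across the 22 mm from above.
- pin (a point): Middle of the bottle's pivot pin, fixed on the caddy at caddy (125, 0, 60) mm, axes as the caddy; the pin lies along x between steel lugs at caddy x = 84 and 166. A balance spring pulls the bottle square to the caddy with 0.185 N m/rad and a damper has 0.025 N m s/rad (both relative to the caddy); dry friction under 0.001 N m.
- bottle (a joint): Bottle angle relative to the caddy about the pin (rad, right-hand rule about caddy +x: positive leans to caddy -y). 0 = square to the board, stops at -0.30 and +0.30. At the start it leans on a stop. Its spring is weaker than gravity (0.25 N m/rad), so on a level caddy it falls to a stop (time constant 0.4 to 0.7 s). Rolling the caddy 0.1 to 0.14 rad against the lean lifts it off the stop.
- bottle_neck (a point): On the bottle's axis mid-neck, 155 mm from the pin; z along the bottle, x along the pin. Green glass, body dia 56 from -35 to 100 mm above the pin, neck dia 26 from 125 to 185, wooden knob dia 42 up to 216. Bottle with stopper nominally 0.32 kg (true within 8 %), centre of mass 79 mm above the pin, inertia about the pin 0.0039 kg m2. It balances upright when the caddy is level.
- keeper: Fixed keeper stand on the left half (y > 0). Origin on the table under the place for the bottle's axis; x points away from the robot (yaw within 0.15). Dark wood foot x 80 to 180 mm, y +-80, 22 high; column 26 x 30 mm at x = 115, 228 high; on it a fork of two steel prongs dia 12 at height 215 mm, open towards -x.
- keeper_mid (a point): Middle between the prongs, 215 mm above the keeper's origin, axes as the keeper. Prongs run along x from +60 to -20 mm at y = +-31 (50 mm clear). When docked the neck is here, the grip 125 mm towards keeper -x. The neck can slide in with the caddy 5 to 20 mm above the table.
- prong_tips (a point): Mid-way between the flared tips of the prongs, at keeper (-50, 0, 215) mm; the tips are at y = +-52 there.
- warmer: Loose red plastic tortilla warmer with lid, dia 196, 104 mm high, on the right. Bystander.
- scraper: Loose light wooden comal scraper, 225 mm long, lying on the left. Bystander.
- cup: Loose white glazed mug, dia 80, 85 mm high, on the left. Bystander.
- spoon_rest: Loose steel spoon rest, 200 x 90 x 15 mm, on the left. Bystander.

How it is judged:
On the way, in this order (a step that is already met when the one before it is completed fails the run):
1. caddy lifted clear of the table, near level, and the bottle balanced upright, touched by nothing, for 3 s (height (world z) of caddy above 0.015 m and angle between bottle_neck's own z axis and vertical below 0.1 rad and angle between caddy's own z axis and vertical below 0.15 rad and contact force between bottle and anything else below 0.3 N), for 3 s.
2. the neck is between the prongs with the bottle upright (horizontal distance between bottle_neck and keeper_mid below 0.03 m and angle between bottle_neck's own z axis and vertical below 0.2 rad), for 0.2 s.
At the end, for the whole second after the job is handed in: The caddy stands flat on the table (underside within 6 mm, tilt below 0.06 rad), released and at rest; the bottle's neck is between the prongs, within 35 mm of the keeper's middle point in plan, and the bottle is within 0.2 rad of upright (horizontal distance between bottle_neck and keeper_mid below 0.035 m and angle between bottle_neck's own z axis and vertical below 0.2 rad and height (world z) of caddy below 0.006 m and angle between caddy's own z axis and vertical below 0.06 rad and linear speed of caddy below 0.03 m/s and angular speed of caddy below 0.15 rad/s); the robot touches nothing.
It fails at once if the bottle tips over (more than 0.25 rad) once the caddy has been carried over 120 mm from its start (distance of caddy from where it was at the start of the episode above 0.12 m and angle between bottle_neck's own z axis and vertical above 0.25 rad).
It fails at once if the caddy is tipped far over (angle between caddy's own z axis and vertical above 0.35 rad).
It fails at once if the bottle is flung against a stop (velocity of joint bottle above 4 rad/s or velocity of joint bottle below -4 rad/s).
It fails at once if the bottle is rammed against the keeper or the caddy slammed down (contact force between bottle and keeper above 15 N or (height (world z) of caddy below 0.01 m and linear speed of caddy above 0.4 m/s)).
It fails at once if a bystander is disturbed (distance of any of warmer, scraper, cup, spoon_rest from where it was at the start of the episode above 0.03 m).
It also fails if it takes over 64 s, if anything falls off the work surface, if the arm or the gripper's body presses on something with over 40 N, if the wrist force passes 120 N, or if a joint passes its speed limit or range.

### The arm

A 6-joint arm with a two-finger parallel gripper is mounted at the origin on the work surface. World frame = base frame: x ahead of the robot, y to its left, z up, the work surface at z = 0. Lengths are in m, angles in rad, forces in N, time in s.
With the tool pointing down it reaches from about 0.4 to 0.825 m from the base axis. Payload 7 kg.
Tool frame: the origin (TCP) lies midway between the tips of the shut fingers; the grasp point (between the pads) lies 19 mm behind it (arm.tcp_to_grasp is the distance from the TCP to the grasp point, in m); z points along the fingers, y is the line along which they close (so a half turn about z gives the same grasp; the last joint's range is limited). The gripper opens to 88 mm and grips with 3 to 60 N. Pads are 19 mm wide; open, the fingers measure 130 mm over their backs; the gripper's body (78 mm by 193 mm) begins 47 mm behind the grasp point.
Start: joints at [1.501, 0.359, 0.012, 0, -1.224, -0.288], TCP at [0.236, 0.632, 0.227] pointing down, gripper open.
Joint ranges: [-3.07, 3.07], [-1.43, 2.12], [-1.02, 1.25], [-3.03, 1.67], [-3.05, -0], [-3.03, 3.03]. Speed limits (rad/s): [2.39, 2.39, 3.01, 3.14, 3.14, 3.14].

### API

Orientations are given as [roll, pitch, yaw] about the fixed x, y, z axes, in that order (R = Rz(yaw) Ry(pitch) Rx(roll)).
In Python, from rig import status, optics, arm gives the robot as it stands.
- The arm moves only by the tool drive_tool, never from a script. Its argument "increments" is a list of rows, each an object with "fingers": the opening, from -1 (shut) to 1 (fully open); "linear": the shift along the tool's x, y, z scaled (see below), a list of three; "yaw": the turn about the tool's z scaled (see below). In form: [{"fingers": fingers, "linear": [tx, ty, tz], "yaw": yaw}, ...]. A call has 1 to 10 rows; each row is the pose to reach, as a shift and turn from the pose commanded when the call began, along the tool's axes at that moment; what a row does not reach only later rows make up. The controller multiplies each number of a shift by 0.3 m and each number of a turn by 45 degrees. A row lasts 1/8 s, in which the tool goes at most 62.5 mm and 10.7 degrees, less where a joint would pass 70% of its speed; a pose out of reach is approached as far as the arm can. A call with a number of a shift or a turn outside -1 to 1 is refused whole. A call with a gripper value outside its range is refused whole. The fingers move at their own pace and stop on an object; the grip force is fixed at half the most. Time passes only in rows, so rows that repeat a pose let the fingers close. It gives the time, the measured TCP pose, the force, the opening and the grip force at its end, in the units of the state.
- status.read_state(): the state, without advancing time (a new reading comes with each control period).
- optics.grab_frame(name): name is "side" or "top" or "wrist"; returns the picture (480x640x3 uint8, blue, green, red); there is no depth.
- optics.calibration(name): a dict with "fov_y" (degrees; the focal length in pixels is half the picture's height over the tangent of half this angle, whatever the lens; pixels are square), "cx", "cy" (the principal point, pixels), "world_to_cam" (4x4, takes a point from world to camera coordinates); the wrist camera has in their place "mount" (4x4, takes a point from camera to tool coordinates, whose origin is the TCP and whose axes are the flange's). Camera axes: x right, y down, z forward; pixel columns grow to the right and rows downward; lengths in m; the calibration is good to about 2 mm. The wrist camera is an equidistant fisheye: a pixel r from the principal point sees the ray r / f radians off the axis. A picture is of the moment at which its call begins: read the wrist's pose just before it. calibration takes no time and is no camera call.
- arm.finish_job(): hands the job in; it is judged then, once.
The state is a dict: "t": time; "joint_pos": joint angles; "joint_vel": joint speeds; "joint_torque": joint torques, N m; "eef_pos": TCP position; "tool_rot": TCP orientation; "wrist_force": force on the tool from outside, world axes, zero at the start; "torque": the same for the moment, N m; "grip_width": finger opening in m; "finger_force": force on a finger pad.
Only numpy, scipy, OpenCV 4.12 (cv2) and the standard library are available. Lean on these libraries where they do the work, as an engineer would, in place of code of your own. Each camera call takes 0.05 s, during which the arm holds its last target. There are 200 camera calls.

## Working session

There is one attempt and no reset: what is moved stays moved. The work goes in short steps, Python scripts to look and compute and a tool call to move; the robot and the scene stay as the last step left them, time stands still between calls to the robot, and variables do not carry over. Pictures are saved under pics/ and viewed, at most 10 in all, crops included, and the job is handed in when it is done.

Besides the shell and the picture viewer there is one more tool, called after ">>>" by a JSON object that holds its "op" and its "data". drive_tool: Moves the arm, as the interface text tells. Shifts and turns lie within -1 to 1; 1 stands for 0.3 m of shift or 45 degrees of turn. Its arguments: {"type":"object","properties":{"increments":{"type":"array"}},"required":["increments"]}

```bash
mkdir -p pics; ls; python3 - <<'E'
from rig import status, optics, arm
import cv2,numpy as np
np.set_printoptions(precision=4,suppress=True)
s=status.read_state(); print({k:s[k] for k in('t','eef_pos','tool_rot','grip_width')},arm.tcp_to_grasp)
for n in('side','top','wrist'):
    f=optics.grab_frame(n); cv2.imwrite(f'pics/{n}0.png',f); print(n,optics.calibration(n))
print(status.read_state()['t'])
E
```

```text
pics
{'t': 0.0, 'eef_pos': array([0.2362, 0.6318, 0.2256]), 'tool_rot': array([ 3.1399, -0.0002, -0.3579]), 'grip_width': 0.08755680881104667} 0.0188
side {'fov_y': 56.49130656508276, 'cx': 315.1363254989442, 'cy': 234.97638327274035, 'world_to_cam': array([[ 0.8889, -0.4579,  0.0116, -0.5107],
       [-0.2433, -0.4934, -0.8351,  0.243 ],
       [ 0.3881,  0.7395, -0.55  ,  1.2825],
       [ 0.    ,  0.    ,  0.    ,  1.    ]])}
top {'fov_y': 46.95806165105956, 'cx': 329.8149256052704, 'cy': 232.6338086167077, 'world_to_cam': array([[-0.0147, -0.9999, -0.    ,  0.0067],
       [-0.9856,  0.0145, -0.1683,  0.5418],
       [ 0.1683, -0.0025, -0.9857,  2.0444],
       [ 0.    ,  0.    ,  0.    ,  1.    ]])}
wrist {'fov_y': 65.70646984690485, 'cx': 318.41212127809695, 'cy': 242.62621981038762, 'mount': array([[-0.0012, -0.9509, -0.3094,  0.0849],
       [ 1.    , -0.0013,  0.0001, -0.0001],
       [-0.0005, -0.3094,  0.9509, -0.1561],
       [ 0.    ,  0.    ,  0.    ,  1.    ]])}
0.15
```

View pics/side0.png

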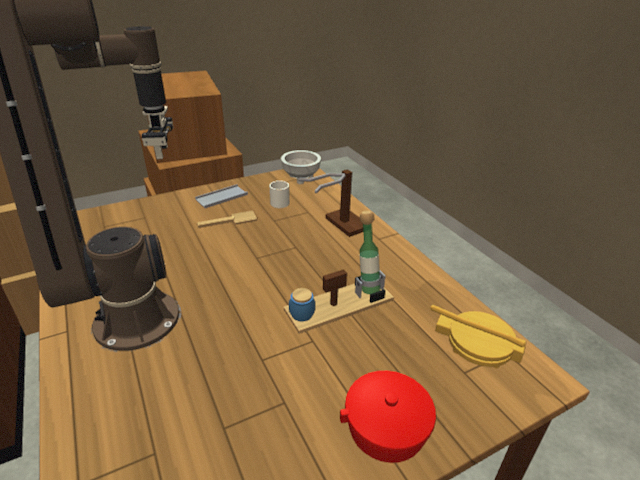

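View pics/top0.png

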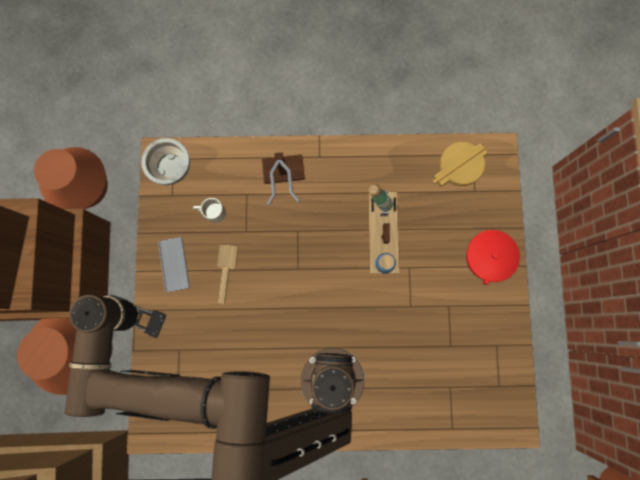

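```bash
python3 - <<'E'
import cv2
t=cv2.imread('pics/top0.png')[140:280,255:410]; s=cv2.imread('pics/side0.png')[160:335,280:400]
cv2.imwrite('pics/topc.png',cv2.resize(t,None,fx=4,fy=4,interpolation=cv2.INTER_NEAREST))
cv2.imwrite('pics/sidec.png',cv2.resize(s,None,fx=3.4,fy=3.4,interpolation=cv2.INTER_NEAREST))
S=cv2.imread('pics/side0.png');print([(p,S[p[1],p[0]].tolist()) for p in((367,218),(368,240),(369,263),(369,280),(335,281),(345,310))])
T=cv2.imread('pics/top0.png');print([(p,T[p[1],p[0]].tolist()) for p in((375,188),(380,197),(385,205),(386,233),(375,240),(282,165))])
E
```

```text
[((367, 218), [74, 113, 150]), ((368, 240), [66, 108, 73]), ((369, 263), [134, 158, 168]), ((369, 280), [69, 102, 56]), ((335, 281), [23, 31, 56]), ((345, 310), [118, 179, 213])]
[((375, 188), [113, 151, 180]), ((380, 197), [68, 93, 66]), ((385, 205), [84, 102, 109]), ((386, 233), [35, 54, 84]), ((375, 240), [106, 148, 178]), ((282, 165), [117, 120, 123])]
```

View pics/topc.png

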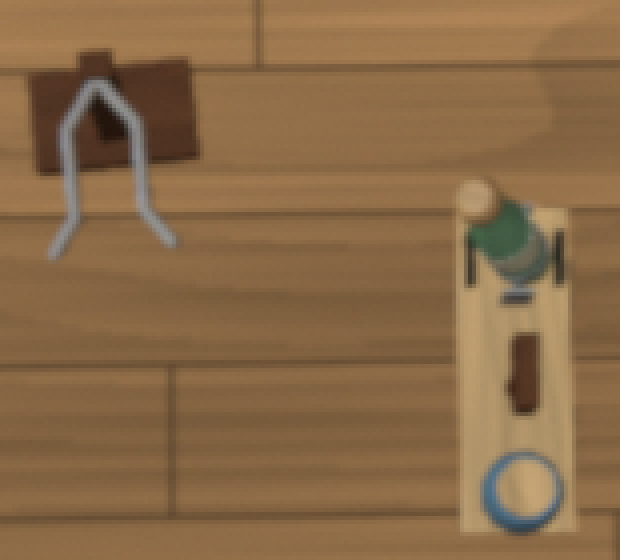

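View pics/sidec.png

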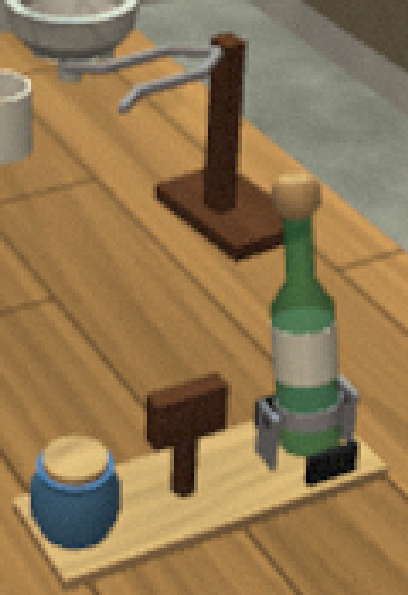

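```bash
cat > h.py <<'E'
import numpy as np, cv2
from scipy.optimize import minimize_scalar
from scipy.spatial.transform import Rotation as Rn
def cal(n):
    from rig import optics
    c=optics.calibration(n); f=240/np.tan(np.radians(c['fov_y']/2)); return f,c['cx'],c['cy'],c['world_to_cam']
def ray(n,uv):
    f,cx,cy,T=cal(n); R=T[:3,:3]; d=R.T@np.array([(uv[0]-cx)/f,(uv[1]-cy)/f,1]); return -R.T@T[:3,3],d
def plane(n,uv,z):
    c,d=ray(n,uv); return c+d*(z-c[2])/d[2]
def proj(n,P):
    f,cx,cy,T=cal(n); q=np.atleast_2d(P)@T[:3,:3].T+T[:3,3]; return q[:,:2]/q[:,2:]*f+[cx,cy]
E
python3 - <<'E'
from h import *
np.set_printoptions(precision=4,suppress=True)
o=lambda a,b:(255+a/4-.5,140+b/4-.5)
tl,tr=[plane('top',o(*p),.215) for p in((52,257),(174,243))]
sl,sr=[plane('top',o(*p),.215) for p in((75,218),(145,208))]
fl,fr=[plane('top',o(*p),.215) for p in((66,128),(137,125))]
print('tips',tl,tr,'str',sl,sr,'far',fl,fr)
for a,b in((tl,tr),(sl,sr),(fl,fr)): d=a-b; print((a+b)/2,np.linalg.norm(d),np.arctan2(-d[0],d[1]))
cs=[plane('top',o(*p),.014) for p in((457,207),(570,208),(577,530),(461,532))]
print('board',np.array(cs)); n=(cs[0]+cs[1])/2; b=(cs[2]+cs[3])/2; d=n-b
yaw=np.arctan2(d[1],d[0]); print(np.linalg.norm(d),yaw, 'origin',b+d*140/320)
g=plane('top',o(526,373),.125); print('grip top',g)
# side view
so=lambda a,b:(280+a/3.4-.5,160+b/3.4-.5)
# grip top-face centre and bar; board corners in side
print('side grip top',plane('side',so(187,391),.125))
print('side board corners',[plane('side',so(*p),.014) for p in((68,577),(385,467),(16,497))])
print('side prong tip R',plane('side',so(124,106),.215),'L',plane('side',so(68,72),.215))
E
```

```text
tips [0.6188 0.216  0.215 ] [0.6298 0.1091 0.215 ] str [0.6536 0.1959 0.215 ] [0.6617 0.1344 0.215 ] far [0.7355 0.2041 0.215 ] [0.7373 0.1413 0.215 ]
[0.6243 0.1625 0.215 ] 0.10748925270054706 0.1024912500095242
[0.6577 0.1652 0.215 ] 0.06206091953319055 0.13130617814909165
[0.7364 0.1727 0.215 ] 0.06285464773383813 0.029001174750476498
board [[ 0.7084 -0.1553  0.014 ]
 [ 0.7058 -0.2651  0.014 ]
 [ 0.3919 -0.2607  0.014 ]
 [ 0.3916 -0.1506  0.014 ]]
0.31541596448708614 -0.014296600203885528 origin [ 0.5297 -0.2077  0.014 ]
grip top [ 0.5249 -0.2054  0.125 ]
side grip top [ 0.5282 -0.2065  0.125 ]
side board corners [array([ 0.3941, -0.2552,  0.014 ]), array([ 0.7055, -0.2598,  0.014 ]), array([ 0.395 , -0.1488,  0.014 ])]
side prong tip R [0.6348 0.1164 0.215 ] L [0.6174 0.2079 0.215 ]
```

```bash
cat >> h.py <<'E'
def units(tgt,yaw):
    "one-call shift/turn (units) from the measured pose to tgt, world yaw"
    from rig import status
    s=status.read_state(); R=Rn.from_euler('xyz',s['tool_rot']); Q=Rn.from_euler('xyz',[np.pi,0,yaw])
    d=R.inv().apply(np.array(tgt)-s['eef_pos']); w=(R.inv()*Q).as_rotvec()
    print('t',s['t'],'pos',s['eef_pos'].round(4),'rot',s['tool_rot'].round(4),'lin',(d/.3).round(3),'yaw',(w/np.radians(45)).round(3),'W',np.round(s['grip_width'],4),'F',np.round(s['wrist_force'],2),np.round(s['torque'],2))
E
python3 - <<'E'
from h import *
units([.527,-.206,.30],-3.13+0.0)
E
```

```text
t 0.15 pos [0.2363 0.6319 0.2258] rot [ 3.1403e+00 -2.0000e-04 -3.5790e-01] lin [ 1.886  2.277 -0.244] yaw [ 0.00e+00 -2.00e-03  3.53e+00] W 0.0876 F [-0.04  0.63 -0.51] [ 0.05 -0.    0.02]
```

>>> {"op": "drive_tool", "data": {"increments": [{"fingers": 1,"linear": [0.8,0.96,-0.3],"yaw": 1},{"fingers": 1,"linear": [0.8,0.96,-0.3],"yaw": 1},{"fingers": 1,"linear": [0.8,0.96,-0.3],"yaw": 1},{"fingers": 1,"linear": [0.8,0.96,-0.3],"yaw": 1},{"fingers": 1,"linear": [0.8,0.96,-0.3],"yaw": 1},{"fingers": 1,"linear": [0.8,0.96,-0.3],"yaw": 1},{"fingers": 1,"linear": [0.8,0.96,-0.3],"yaw": 1}]}}

```text
t: 1.02
eef_pos: [0.3611, 0.2758, 0.3181]
tool_rot: [-3.139, 0.002, -1.146]
wrist_force: [0.4, 0.0, -1.0]
grip_width: 0.0879
finger_force: 0.0
```

```bash
python3 -c "
from h import *
units([.527,-.206,.30],-3.13)"
```

```text
t 1.025 pos [0.3611 0.2758 0.3181] rot [-3.1392e+00  1.5000e-03 -1.1458e+00] lin [1.691 0.158 0.057] yaw [-0.     0.004  2.526] W 0.0879 F [ 0.45  0.02 -0.97] [ 0.14 -0.03 -0.01]
```

>>> {"op": "drive_tool", "data": {"increments": [{"fingers": 1,"linear": [0.95,0.1,0],"yaw": 1},{"fingers": 1,"linear": [0.95,0.1,0],"yaw": 1},{"fingers": 1,"linear": [0.95,0.1,0],"yaw": 1},{"fingers": 1,"linear": [0.95,0.1,0],"yaw": 1},{"fingers": 1,"linear": [0.95,0.1,0],"yaw": 1},{"fingers": 1,"linear": [0.95,0.1,0],"yaw": 1}]}}

```text
t: 1.78
eef_pos: [0.4516, 0.005, 0.3159]
tool_rot: [3.141, -0.001, -1.932]
wrist_force: [-0.2, 0.1, -0.0]
grip_width: 0.0875
finger_force: 0.0
```

```bash
python3 -c "
from h import *
units([.527,-.206,.30],-3.13)"
```

```text
t 1.775 pos [0.4516 0.005  0.3159] rot [ 3.1405e+00 -1.0000e-03 -1.9325e+00] lin [ 0.569 -0.484  0.053] yaw [ 0.    -0.002  1.525] W 0.0875 F [-0.17  0.07 -0.03] [ 0.14 -0.01  0.  ]
```

>>> {"op": "drive_tool", "data": {"increments": [{"fingers": 1,"linear": [0.57,-0.48,0.05],"yaw": 1},{"fingers": 1,"linear": [0.57,-0.48,0.05],"yaw": 1},{"fingers": 1,"linear": [0.57,-0.48,0.05],"yaw": 1},{"fingers": 1,"linear": [0.57,-0.48,0.05],"yaw": 1},{"fingers": 1,"linear": [0.57,-0.48,0.05],"yaw": 1},{"fingers": 1,"linear": [0.57,-0.48,0.05],"yaw": 1}]}}

```text
t: 2.52
eef_pos: [0.5263, -0.203, 0.301]
tool_rot: [3.141, -0.001, -2.712]
wrist_force: [-0.0, 0.2, -0.1]
grip_width: 0.0872
finger_force: 0.0
```

>>> {"op": "drive_tool", "data": {"increments": [{"fingers": 1,"linear": [0,0,0],"yaw": 0.53},{"fingers": 1,"linear": [0,0,0],"yaw": 0.53},{"fingers": 1,"linear": [0,0,0],"yaw": 0.53},{"fingers": 1,"linear": [0,0,0],"yaw": 0.53}]}}

```text
t: 3.02
eef_pos: [0.5263, -0.2025, 0.3021]
tool_rot: [3.141, 0.001, -3.126]
wrist_force: [0.4, -0.5, -0.0]
grip_width: 0.0875
finger_force: 0.0
```

```bash
python3 - <<'E'
from h import *
from rig import optics
units([.527,-.206,.20],-3.13)
T=optics.grab_frame('top'); cv2.imwrite('pics/top1.png',T)
W=optics.grab_frame('wrist'); cv2.imwrite('pics/wr1.png',W)
a=cv2.resize(T[130:310,290:470],(480,480)); b=cv2.resize(W,(320,240)); c=np.zeros((480,800,3),np.uint8); c[:,:480]=a; c[:240,480:]=b; cv2.imwrite('pics/c1.png',c)
E
```

```text
t 3.025 pos [ 0.5263 -0.2025  0.3021] rot [ 3.1415e+00  1.0000e-03 -3.1262e+00] lin [-0.002 -0.012  0.34 ] yaw [0.    0.001 0.005] W 0.0875 F [ 0.42 -0.54 -0.04] [-0.02 -0.2  -0.01]
```

View pics/c1.png

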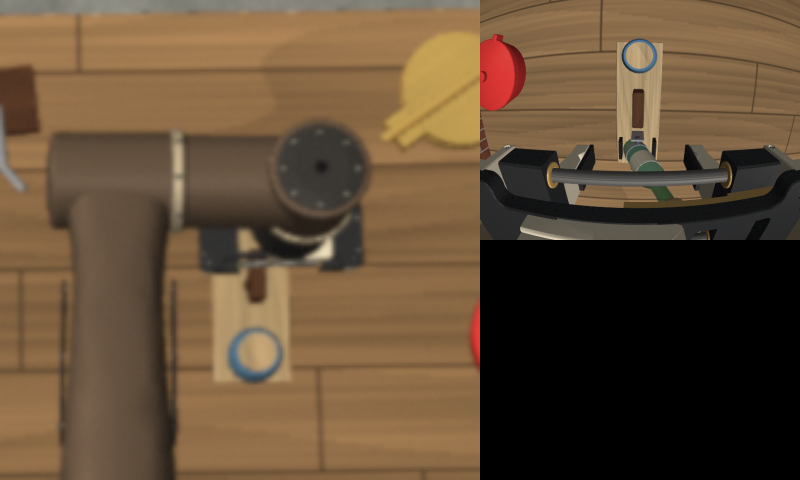

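```bash
python3 - <<'E'
from h import *
from rig import optics,status
W=cv2.imread('pics/wr1.png'); s=status.read_state(); R=Rn.from_euler('xyz',s['tool_rot']).as_matrix()
c=optics.calibration('wrist'); f=240/np.tan(np.radians(c['fov_y']/2)); M=c['mount']
def wp(uv,z):
    v=np.array(uv)-[c['cx'],c['cy']]; r=np.hypot(*v); a=r/f; d=np.r_[np.sin(a)*v/r,np.cos(a)]
    o=R@M[:3,3]+s['eef_pos']; d=R@M[:3,:3]@d; return (o+d*(z-o[2])/d[2]).round(4)
H=cv2.cvtColor(W,cv2.COLOR_BGR2HSV)
for r in range(170,262,8):
    x=np.where(W[r,270:370].max(1)<110)[0]+270; print(r,x.min() if len(x) else 0,x.max() if len(x) else 0,len(x),end=' | ')
m=(W[165:265,295:340].max(2)<110).astype(np.uint8); n,l,st,ce=cv2.connectedComponentsWithStats(m); print(st,ce)
for r in (90,150,200,240): # board edges: light wood rows
    x=np.where(H[r,240:400,2]>150)[0]+240; print(r,x.min(),x.max(),wp((x.min(),r),.014),wp((x.max(),r),.014))
print('crock',wp((319,111),.09))
for p in((306,180),(328,180),(306,240),(328,240)): print(p,wp(p,.125))
cv2.imwrite('pics/w1c.png',cv2.resize(W[70:330,220:420],None,fx=2.3,fy=2.3,interpolation=cv2.INTER_NEAREST))
E
```

```text
170 0 0 0 | 178 308 324 17 | 186 272 328 24 | 194 305 328 24 | 202 272 327 24 | 210 305 327 23 | 218 270 327 26 | 226 305 326 22 | 234 305 326 22 | 242 305 326 22 | 250 304 326 23 | 258 0 0 0 | [[   0    0   45  100 2663]
 [   9   13   25   78 1768]
 [   9   97   23    3   69]] [[22.80660909 46.94404807]
 [20.86312217 51.45701357]
 [20.         98.        ]]
90 274 365 [ 0.3998 -0.2571  0.014 ] [ 0.3983 -0.1505  0.014 ]
150 274 363 [ 0.472 -0.257  0.014] [ 0.4706 -0.151   0.014 ]
200 274 360 [ 0.5332 -0.2575  0.014 ] [ 0.5318 -0.1525  0.014 ]
240 274 358 [ 0.5846 -0.2585  0.014 ] [ 0.5831 -0.1527  0.014 ]
crock [ 0.4281 -0.2041  0.09  ]
(306, 180) [ 0.4917 -0.2149  0.125 ]
(328, 180) [ 0.4915 -0.1951  0.125 ]
(306, 240) [ 0.5486 -0.2147  0.125 ]
(328, 240) [ 0.5483 -0.194   0.125 ]
```

View pics/w1c.png

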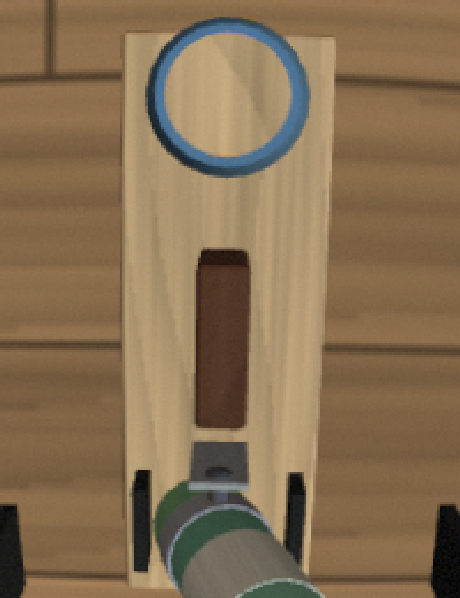

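>>> {"op": "drive_tool", "data": {"increments": [{"fingers": 1,"linear": [-0.012,-0.008,0.18],"yaw": 0.035},{"fingers": 1,"linear": [-0.012,-0.008,0.36],"yaw": 0.035},{"fingers": 1,"linear": [-0.012,-0.008,0.52],"yaw": 0.035},{"fingers": 1,"linear": [-0.012,-0.008,0.64],"yaw": 0.035},{"fingers": 1,"linear": [-0.012,-0.008,0.71],"yaw": 0.035},{"fingers": 1,"linear": [-0.012,-0.008,0.737],"yaw": 0.035},{"fingers": 1,"linear": [-0.012,-0.008,0.737],"yaw": 0.035},{"fingers": 1,"linear": [-0.012,-0.008,0.737],"yaw": 0.035}]}}

```text
t: 4.12
eef_pos: [0.5307, -0.2063, 0.0816]
tool_rot: [-3.141, 0.002, 3.126]
wrist_force: [-0.0, 0.6, 0.9]
grip_width: 0.0876
finger_force: 0.0
```

```bash
python3 - <<'E'
from h import *
from rig import optics
units([.530,-.205,.081],-3.153)
a=optics.grab_frame('side')[150:350,270:430]; b=optics.grab_frame('wrist')
cv2.imwrite('pics/wr2.png',b)
c=np.zeros((480,800,3),np.uint8); c[:400,:320]=cv2.resize(a,None,fx=2,fy=2); c[:360,320:]=cv2.resize(b,(480,360)); cv2.imwrite('pics/c2.png',c)
E
```

```text
t 4.125 pos [ 0.5307 -0.2063  0.0816] rot [-3.1413e+00  1.9000e-03  3.1261e+00] lin [0.002 0.004 0.002] yaw [-0.     0.002 -0.005] W 0.0876 F [-0.02  0.55  0.86] [ 0.09 -0.2   0.03]
```

View pics/c2.png

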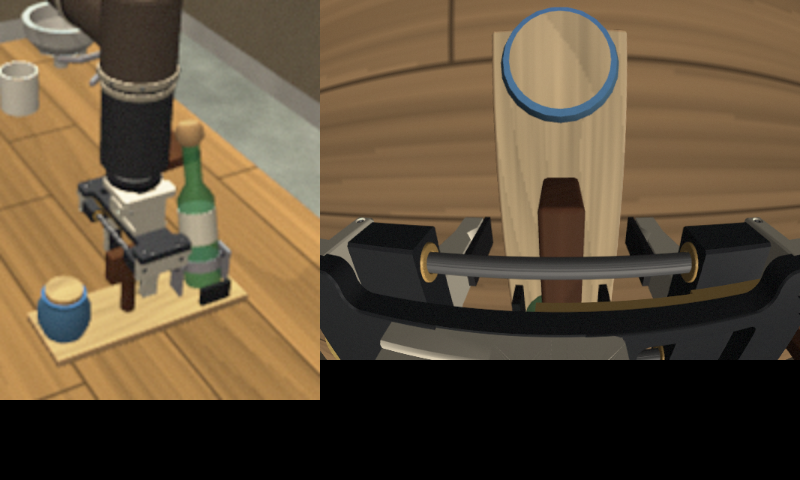

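>>> {"op": "drive_tool", "data": {"increments": [{"fingers": -1,"linear": [0,0,0],"yaw": 0},{"fingers": -1,"linear": [0,0,0],"yaw": 0},{"fingers": -1,"linear": [0,0,0],"yaw": 0},{"fingers": -1,"linear": [0,0,0],"yaw": 0},{"fingers": -1,"linear": [0,0,0],"yaw": 0},{"fingers": -1,"linear": [0,0,0],"yaw": 0}]}}

```text
t: 4.97
eef_pos: [0.5298, -0.2063, 0.0804]
tool_rot: [3.142, -0.0, 3.125]
wrist_force: [0.4, -0.8, -0.1]
grip_width: 0.0332
finger_force: 0.0
```

```bash
cat >> h.py <<'E'
OFF=np.array([.0,0,0])  # grip minus tool grasp xy, set at grasp
def theta(img,s,dbg=False):
    "bottle lean (rad, + to caddy -y) from the side view; tool x is caddy -x"
    R=Rn.from_euler('xyz',s['tool_rot']).as_matrix(); cx,cy=-R[:,0],R[:,1]; cz=-R[:,2]
    pin=s['eef_pos']+cx*.125+cz*(.060-.081)
    ax=lambda th,q: pin+np.outer(q,np.cos(th)*cz-np.sin(th)*cy)
    p0=proj('side',pin)[0]; B,G,Rr=[img[...,i].astype(float) for i in range(3)]
    m=(G>1.15*Rr)&(G>1.12*B)&(G>40)
    v,u=np.nonzero(m); d=np.hypot(u-p0[0],v-p0[1]); r=[np.hypot(*(proj('side',ax(0.,[q]))[0]-p0)) for q in(132,180)] if 0 else [np.hypot(*(proj('side',ax(0.,[q]))[0]-p0)) for q in(.132,.178)]
    k=(d>r[0])&(d<r[1])&(np.abs(u-p0[0])<60)&(v<p0[1]); c=np.array([u[k].mean(),v[k].mean()])
    def g(th):
        a,b=proj('side',ax(th,[.10,.20])); n=np.array([-(b-a)[1],(b-a)[0]]); n/=np.hypot(*n); return ((c-a)@n)**2
    th=minimize_scalar(g,bounds=(-.6,.6),method='bounded').x
    if dbg: print('pin',p0.round(1),'c',c.round(2),'n',k.sum(),'std',u[k].std().round(2))
    return th
E
python3 - <<'E'
from h import *
from rig import optics,status
units([.530,-.205,.081],-3.153)
for i in range(2):
    s=status.read_state(); im=optics.grab_frame('side'); print(theta(im,s,True))
cv2.imwrite('pics/s3.png',im)
print(s['finger_force'])
E
```

```text
t 4.975 pos [ 0.5298 -0.2063  0.0804] rot [ 3.1416e+00 -1.0000e-04  3.1254e+00] lin [-0.     0.004 -0.002] yaw [ 0.    -0.    -0.006] W 0.0332 F [ 0.4  -0.79 -0.1 ] [ 0.02 -0.18 -0.06]
pin [370.6 280.3] c [366.23 238.23] n 117 std 2.64
-0.3246749554435331
pin [370.6 280.3] c [366.23 238.23] n 117 std 2.64
-0.3246208036117895
0.0
```

>>> {"op": "drive_tool", "data": {"increments": [{"fingers": -1,"linear": [0,0,0],"yaw": 0},{"fingers": -1,"linear": [0,0,0],"yaw": 0},{"fingers": -1,"linear": [0,0,0],"yaw": 0},{"fingers": -1,"linear": [0,0,0],"yaw": 0},{"fingers": -1,"linear": [0,0,0],"yaw": 0},{"fingers": -1,"linear": [0,0,-0.02],"yaw": 0},{"fingers": -1,"linear": [0,0,-0.05],"yaw": 0},{"fingers": -1,"linear": [0,0,-0.08],"yaw": 0},{"fingers": -1,"linear": [0,0,-0.1],"yaw": 0},{"fingers": -1,"linear": [0,0,-0.1],"yaw": 0}]}}

```text
t: 6.32
eef_pos: [0.5302, -0.2064, 0.1112]
tool_rot: [-3.142, 0.001, 3.125]
wrist_force: [0.4, 0.4, -8.1]
grip_width: 0.0217
finger_force: 30.0
```

```bash
python3 - <<'E'
from h import *
from rig import optics,status
units([.530,-.205,.081],-3.153)
for i in range(2):
    s=status.read_state(); im=optics.grab_frame('side'); print(theta(im,s,True),s['tool_rot'],s['joint_pos'].round(3))
cv2.imwrite('pics/s4.png',im)
print(s['finger_force'])
E
```

```text
t 6.325 pos [ 0.5302 -0.2064  0.1112] rot [-3.1415e+00  1.3000e-03  3.1254e+00] lin [0.001 0.005 0.101] yaw [-0.     0.002 -0.006] W 0.0217 F [ 0.41  0.42 -8.08] [-0.04 -0.12  0.  ]
pin [371.5 272.2] c [367.31 229.02] n 121 std 2.66
-0.31475316261839104 [-3.14152865e+00  1.29301817e-03  3.12536932e+00] [-0.027  0.288 -0.378  0.    -0.903 -1.56 ]
pin [371.4 272.3] c [367.14 229.02] n 124 std 2.72
-0.317037759943459 [3.14149624e+00 5.26058190e-04 3.12531833e+00] [-0.027  0.288 -0.379 -0.    -0.903 -1.56 ]
29.97519314289093
```

>>> {"op": "drive_tool", "data": {"increments": [{"fingers": -1,"linear": [0,-0.1,0],"yaw": 0}]}}

```text
t: 6.55
eef_pos: [0.5294, -0.2353, 0.1102]
tool_rot: [3.141, -0.0, 3.128]
wrist_force: [0.3, 0.1, -9.9]
grip_width: 0.0217
finger_force: 30.0
```

```bash
python3 - <<'E'
from h import *
from rig import optics,status
for i in range(12):
    s=status.read_state(); im=optics.grab_frame('side'); print(round(s['t'],3),s['eef_pos'].round(4),(s['tool_rot'][0]%(2*np.pi)-np.pi).round(4),round(theta(im,s),4),s['wrist_force'].round(1),s['torque'].round(2))
E
```

```text
6.55 [ 0.5294 -0.2353  0.1102] -0.0005 -0.3111 [ 0.3  0.1 -9.9] [-0.2  -0.22 -0.11]
6.6 [ 0.5293 -0.2389  0.1103] 0.0011 -0.2579 [ 1.9 -6.  -7.5] [-2.02 -0.36 -0.17]
6.65 [ 0.5292 -0.238   0.1101] 0.0005 -0.2166 [ 0.2 -0.3 -8.4] [-0.08 -0.14  0.03]
6.7 [ 0.5289 -0.2371  0.1099] -0.0001 -0.1884 [-1.  -0.3 -9.5] [-0.1  -0.15  0.12]
6.75 [ 0.5289 -0.2366  0.1099] -0.0003 -0.1719 [-0.3  1.  -9.3] [-0.05 -0.13  0.1 ]
6.8 [ 0.529  -0.2363  0.11  ] -0.0003 -0.1717 [-0.   0.3 -9. ] [ 0.01 -0.15  0.01]
6.85 [ 0.5291 -0.236   0.1101] -0.0003 -0.1843 [ 0.   0.2 -8.4] [ 0.04 -0.13 -0.08]
6.9 [ 0.5292 -0.2359  0.1102] -0.0002 -0.202 [ 0.8  0.7 -8.7] [ 0.03 -0.09 -0.08]
6.95 [ 0.5293 -0.2359  0.1103] -0.0001 -0.2055 [-0.8 -0.3 -8.2] [-0.   -0.07 -0.03]
7.0 [ 0.5294 -0.2359  0.1104] -0.0001 -0.2388 [ 0.1 -0.1 -9.2] [-0.05 -0.1  -0.04]
7.05 [ 0.5294 -0.2359  0.1105] -0.0 -0.2474 [-0.9  0.8 -8.6] [-0.05 -0.17  0.01]
7.1 [ 0.5294 -0.2359  0.1105] -0.0001 -0.2805 [-0.4  0.5 -8.1] [-0.05 -0.1  -0.04]
```

```bash
cat > ctl.py <<'E'
"usage: ctl.py pref N 'y1,y2,..' 'yaw1,..' [init]  - rows just run (tool units), then look, filter, plan"
import sys,json
from h import *
from scipy.linalg import expm
from scipy.optimize import lsq_linear
from rig import optics,status
I,c,K,kap,BIAS,DEL=.0039,.025,.063,6.45,.017,.012
Ac=np.array([[0,1,0],[K/I,-c/I,-K/I],[0,0,0]])
def step(x,P,dt):
    F=expm(Ac*dt); return F@x,F@P@F.T+np.diag([1e-6,4e-3,1e-6])*dt
pref,N=float(sys.argv[1]),int(sys.argv[2])
ys=np.array([float(a) for a in sys.argv[3].split(',')]); yw=np.array([float(a) for a in sys.argv[4].split(',')]) if len(sys.argv)>4 and sys.argv[4] else 0*ys
init=len(sys.argv)>5
tn=status.read_state()['t']
if init: S=dict(t=tn-.25,x=[-.3,0,0],P=np.diag([2e-5,1e-4,4e-4]).tolist(),p=0.,psi=0.); S['ev']=[[tn-.25,.388]]; S['p']=0.
else:
    S=json.load(open('kf.json')); pin=np.r_[S['p'],S['p']+.3*ys-.125*np.radians(45)*yw]; v=np.r_[0,np.diff(pin)/.125,0]
    S['ev']=[[S['t']+i*.125+DEL,d] for i,d in enumerate(np.diff(v)) if abs(d)>1e-9]
    S['p']=pin[-1]; S['psi']-=np.radians(45)*yw[-1]
x,P,t=np.array(S['x']),np.array(S['P']),S['t']; ev=S['ev']; out=[]
def adv(t1):
    global x,P,t
    while ev and ev[0][0]<=t1:
        e=ev.pop(0); x,P=step(x,P,max(0,e[0]-t)); t=max(t,e[0]); x[1]+=kap*e[1]; P[1,1]+=(.06*kap*e[1])**2
    x,P=step(x,P,t1-t); t=t1
for i in range(2 if not init else 3):
    s=status.read_state(); im=optics.grab_frame('side'); th=theta(im,s)+BIAS; adv(s['t'])
    H=np.array([1.,0,0]); k=P@H/(P[0,0]+.007**2); out.append((round(x[0],3),round(th,3))); x=x+k*(th-x[0]); P=P-np.outer(k,H@P)
adv(status.read_state()['t'])
S.update(t=t,x=x.tolist(),P=P.tolist(),ev=[]); json.dump(S,open('kf.json','w'))
units([0,0,0],-3.14)
print('pred/meas',out,'x',x.round(3),'p',round(S['p'],4),'psi',round(S['psi'],4))
# plan: N rows then 0.1 s pause, repeated
M=4; seg=([.125]*N+[.1])*M; free=[i for i in range(len(seg)) if (i+1)%(N+1)]; nv=len(free)
X=np.zeros((3,nv+1)); X[:,-1]=x; vp=np.zeros(nv+1); pp=np.zeros(nv+1); pp[-1]=S['p']; rows=[]
for i,d in enumerate(seg):
    vn=np.zeros(nv+1)
    if i in free: vn[free.index(i)]=1
    X[1]+=kap*(vn-vp); rows.append((vn-vp)/.25)
    for h in range(2): X=expm(Ac*d/2)@X; e=X[0].copy(); e[-1]-=x[2]; rows.append(e/.05)
    pp=pp+vn*d; vp=vn; r=pp.copy(); r[-1]-=pref; rows.append(r/.12)
z=X[1]+8.3*(X[0]); z[-1]-=8.3*x[2]; rows.append(z/.1); rows.append(r/.02)
A=np.array(rows); v=lsq_linear(A[:,:-1],-A[:,-1],(-.4,.4)).x
xs=A@np.r_[v,1]
print('tool y units',(np.cumsum(v[:N]*.125)/.3).round(3),'plan p',(S['p']+np.cumsum(v*.125))[N-1::N].round(3),'th end',(X[0]@np.r_[v,1]).round(3))
E
```

>>> {"op": "drive_tool", "data": {"increments": [{"fingers": -1,"linear": [0,0,0],"yaw": 0},{"fingers": -1,"linear": [0,0,0],"yaw": 0},{"fingers": -1,"linear": [0,-0.162,0],"yaw": 0},{"fingers": -1,"linear": [0,-0.162,0],"yaw": 0},{"fingers": -1,"linear": [0,-0.162,0],"yaw": 0}]}}

```text
t: 7.78
eef_pos: [0.5282, -0.2851, 0.1102]
tool_rot: [3.141, -0.0, 3.124]
wrist_force: [0.0, -0.4, -8.4]
grip_width: 0.022
finger_force: 30.0
```

```bash
python3 ctl.py 0 3 0 "" init
```

```text
t 7.925 pos [ 0.5286 -0.2843  0.1105] rot [ 3.1414e+00 -1.0000e-04  3.1259e+00] lin [1.776 0.92  0.368] yaw [ 0.    -0.    -0.022] W 0.0217 F [-0.5  -0.61 -8.15] [ 0.1  -0.06  0.01]
pred/meas [(np.float64(-0.037), np.float64(-0.008)), (np.float64(0.006), np.float64(0.006)), (np.float64(0.018), np.float64(0.017))] x [ 0.027  0.178 -0.005] p 0.0 psi 0.0
tool y units [-0.078 -0.118 -0.147] plan p [-0.044 -0.055 -0.049 -0.036] th end 0.004
```

>>> {"op": "drive_tool", "data": {"increments": [{"fingers": -1,"linear": [0,-0.078,0],"yaw": 0},{"fingers": -1,"linear": [0,-0.118,0],"yaw": 0},{"fingers": -1,"linear": [0,-0.147,0],"yaw": 0}]}}

```text
t: 8.3
eef_pos: [0.5278, -0.3292, 0.1104]
tool_rot: [3.141, -0.0, 3.125]
wrist_force: [0.6, 0.3, -7.7]
grip_width: 0.0214
finger_force: 30.0
```

```bash
python3 ctl.py 0 3 -0.078,-0.118,-0.147
```

```text
t 8.4 pos [ 0.5278 -0.3295  0.1103] rot [ 3.1416e+00 -2.0000e-04  3.1248e+00] lin [1.777 1.068 0.368] yaw [ 0.    -0.    -0.023] W 0.0218 F [-0.31  0.63 -9.34] [ 0.09 -0.05 -0.07]
pred/meas [(np.float64(-0.05), np.float64(-0.094)), (np.float64(-0.084), np.float64(-0.082))] x [-0.076  0.083  0.013] p -0.0441 psi 0.0
tool y units [0.108 0.16  0.201] plan p [0.016 0.037 0.039 0.033] th end 0.006
```

>>> {"op": "drive_tool", "data": {"increments": [{"fingers": -1,"linear": [0,0.108,0],"yaw": 0},{"fingers": -1,"linear": [0,0.16,0],"yaw": 0},{"fingers": -1,"linear": [0,0.201,0],"yaw": 0}]}}

```text
t: 8.78
eef_pos: [0.529, -0.2677, 0.1107]
tool_rot: [-3.142, 0.0, 3.126]
wrist_force: [-0.4, -0.1, -9.6]
grip_width: 0.0219
finger_force: 30.0
```

```bash
python3 ctl.py 0 3 0.108,0.16,0.201
```

```text
t 8.875 pos [ 0.5291 -0.2675  0.1107] rot [3.1415e+00 4.0000e-04 3.1269e+00] lin [1.777 0.866 0.368] yaw [ 0.     0.    -0.021] W 0.0221 F [-0.19  0.28 -9.13] [-0.04 -0.12  0.05]
pred/meas [(np.float64(0.064), np.float64(0.074)), (np.float64(0.054), np.float64(0.054))] x [ 0.036 -0.296  0.011] p 0.0162 psi 0.0
tool y units [0.014 0.025 0.034] plan p [0.026 0.027 0.022 0.015] th end 0.006
```

>>> {"op": "drive_tool", "data": {"increments": [{"fingers": -1,"linear": [0,0.014,0],"yaw": 0},{"fingers": -1,"linear": [0,0.025,0],"yaw": 0},{"fingers": -1,"linear": [0,0.034,0],"yaw": 0}]}}

```text
t: 9.25
eef_pos: [0.529, -0.2586, 0.1104]
tool_rot: [-3.142, -0.0, 3.125]
wrist_force: [-0.3, 0.1, -9.1]
grip_width: 0.022
finger_force: 30.0
```

```bash
python3 ctl.py 0 3 0.014,0.025,0.034
```

```text
t 9.35 pos [ 0.529  -0.2585  0.1104] rot [ 3.1416e+00 -1.0000e-04  3.1254e+00] lin [1.777 0.833 0.368] yaw [ 0.    -0.    -0.023] W 0.0219 F [ 0.07  0.38 -8.23] [ 0.03 -0.13  0.01]
pred/meas [(np.float64(0.027), np.float64(0.032)), (np.float64(0.028), np.float64(0.027))] x [ 0.024 -0.049  0.01 ] p 0.0264 psi 0.0
tool y units [-0.006 -0.01  -0.015] plan p [0.022 0.016 0.011 0.005] th end 0.007
```

>>> {"op": "drive_tool", "data": {"increments": [{"fingers": -1,"linear": [0,-0.006,0],"yaw": 0},{"fingers": -1,"linear": [0,-0.01,0],"yaw": 0},{"fingers": -1,"linear": [0,-0.015,0],"yaw": 0}]}}

```text
t: 9.72
eef_pos: [0.5289, -0.2632, 0.1104]
tool_rot: [-3.142, -0.0, 3.125]
wrist_force: [0.0, 0.3, -8.8]
grip_width: 0.022
finger_force: 30.0
```

```bash
python3 ctl.py 0.02 3 -0.006,-0.01,-0.015
```

```text
t 9.825 pos [ 0.5289 -0.2633  0.1104] rot [-3.1415e+00 -1.0000e-04  3.1252e+00] lin [1.777 0.849 0.368] yaw [-0.    -0.    -0.023] W 0.0217 F [ 0.19 -0.24 -9.48] [ 0.04 -0.12  0.04]
pred/meas [(np.float64(0.01), np.float64(0.017)), (np.float64(0.019), np.float64(0.019))] x [0.022 0.06  0.008] p 0.0219 psi 0.0
tool y units [-0.03  -0.046 -0.057] plan p [0.005 0.    0.002 0.007] th end 0.012
```

>>> {"op": "drive_tool", "data": {"increments": [{"fingers": -1,"linear": [0,-0.03,0],"yaw": 0},{"fingers": -1,"linear": [0,-0.046,0],"yaw": 0},{"fingers": -1,"linear": [0,-0.057,0],"yaw": 0}]}}

```text
t: 10.2
eef_pos: [0.5286, -0.2806, 0.1104]
tool_rot: [3.142, -0.0, 3.125]
wrist_force: [-0.3, -1.0, -7.9]
grip_width: 0.0219
finger_force: 30.0
```

```bash
python3 ctl.py 0.0 3 -0.03,-0.046,-0.057
```

```text
t 10.3 pos [ 0.5286 -0.2806  0.1104] rot [-3.1416e+00 -1.0000e-04  3.1249e+00] lin [1.777 0.906 0.368] yaw [-0.    -0.    -0.023] W 0.0218 F [ 0.59  0.73 -8.47] [ 0.04 -0.05 -0.03]
pred/meas [(np.float64(-0.008), np.float64(-0.012)), (np.float64(-0.006), np.float64(-0.007))] x [-0.002  0.077  0.009] p 0.0048 psi 0.0
tool y units [0.006 0.006 0.006] plan p [0.006 0.005 0.004 0.002] th end 0.008
```

>>> {"op": "drive_tool", "data": {"increments": [{"fingers": -1,"linear": [0,0.006,0],"yaw": 0},{"fingers": -1,"linear": [0,0.006,0],"yaw": 0},{"fingers": -1,"linear": [0,0.006,0],"yaw": 0}]}}

```text
t: 10.68
eef_pos: [0.5288, -0.2781, 0.1105]
tool_rot: [-3.142, 0.0, 3.126]
wrist_force: [-0.3, -0.4, -9.4]
grip_width: 0.022
finger_force: 30.0
```

```bash
python3 ctl.py 0.0 4 0.006,0.006,0.006
```

```text
t 10.775 pos [ 0.5288 -0.2782  0.1105] rot [-3.1416e+00  1.0000e-04  3.1257e+00] lin [1.777 0.899 0.368] yaw [-0.     0.    -0.022] W 0.0219 F [ 0.17  0.05 -9.07] [ 0.08 -0.14  0.05]
pred/meas [(np.float64(0.011), np.float64(0.007)), (np.float64(0.008), np.float64(0.009))] x [ 0.008 -0.003  0.009] p 0.0066 psi 0.0
tool y units [0.004 0.005 0.006 0.005] plan p [0.008 0.007 0.004 0.002] th end 0.008
```

>>> {"op": "drive_tool", "data": {"increments": [{"fingers": -1,"linear": [0,0.004,0],"yaw": 0},{"fingers": -1,"linear": [0,0.005,0],"yaw": 0},{"fingers": -1,"linear": [0,0.006,0],"yaw": 0},{"fingers": -1,"linear": [0,0.005,0],"yaw": 0}]}}

```text
t: 11.28
eef_pos: [0.5287, -0.2768, 0.1105]
tool_rot: [-3.142, 0.0, 3.125]
wrist_force: [0.1, -0.6, -8.8]
grip_width: 0.0219
finger_force: 30.0
```

```bash
python3 ctl.py 0.0 4 0.004,0.005,0.006,0.005
```

```text
t 11.375 pos [ 0.5287 -0.2769  0.1105] rot [-3.1416 -0.      3.1254] lin [1.777 0.894 0.368] yaw [-0.    -0.    -0.023] W 0.0221 F [-0.13 -0.38 -9.06] [ 0.07 -0.08  0.01]
pred/meas [(np.float64(0.01), np.float64(0.011)), (np.float64(0.012), np.float64(0.011))] x [0.012 0.007 0.009] p 0.0081 psi 0.0
tool y units [-0.003 -0.004 -0.006 -0.008] plan p [0.006 0.003 0.002 0.   ] th end 0.009
```

>>> {"op": "drive_tool", "data": {"increments": [{"fingers": -1,"linear": [0,-0.003,0],"yaw": 0},{"fingers": -1,"linear": [0,-0.004,0],"yaw": 0},{"fingers": -1,"linear": [0,-0.006,0],"yaw": 0},{"fingers": -1,"linear": [0,-0.008,0],"yaw": 0}]}}

```text
t: 11.88
eef_pos: [0.5287, -0.2793, 0.1105]
tool_rot: [-3.142, 0.0, 3.125]
wrist_force: [1.1, -0.3, -8.2]
grip_width: 0.022
finger_force: 30.0
```

```bash
python3 ctl.py 0.0 4 -0.003,-0.004,-0.006,-0.008
```

```text
t 11.975 pos [ 0.5287 -0.2793  0.1104] rot [ 3.1416 -0.      3.1253] lin [1.777 0.902 0.368] yaw [ 0.    -0.    -0.023] W 0.0218 F [ 0.05  0.43 -9.12] [ 0.02 -0.12 -0.03]
pred/meas [(np.float64(0.009), np.float64(0.011)), (np.float64(0.012), np.float64(0.014))] x [0.015 0.026 0.009] p 0.0057 psi 0.0
tool y units [-0.011 -0.017 -0.021 -0.025] plan p [-0.002 -0.004 -0.004 -0.003] th end 0.01
```

>>> {"op": "drive_tool", "data": {"increments": [{"fingers": -1,"linear": [0,-0.011,0],"yaw": 0},{"fingers": -1,"linear": [0,-0.017,0],"yaw": 0},{"fingers": -1,"linear": [0,-0.021,0],"yaw": 0},{"fingers": -1,"linear": [0,-0.025,0],"yaw": 0}]}}

```text
t: 12.48
eef_pos: [0.5285, -0.2868, 0.1104]
tool_rot: [-3.142, -0.0, 3.125]
wrist_force: [-0.2, 0.4, -9.1]
grip_width: 0.0218
finger_force: 30.0
```

```bash
python3 ctl.py 0.0 4 -0.011,-0.017,-0.021,-0.025
```

```text
t 12.575 pos [ 0.5286 -0.2869  0.1105] rot [-3.1415e+00  1.0000e-04  3.1253e+00] lin [1.777 0.927 0.368] yaw [-0.     0.    -0.023] W 0.0223 F [-0.66  0.28 -8.86] [ 0.07 -0.14  0.01]
pred/meas [(np.float64(0.004), np.float64(0.0)), (np.float64(0.002), np.float64(0.003))] x [0.004 0.022 0.009] p -0.0018 psi 0.0
tool y units [0.004 0.005 0.006 0.007] plan p [0.    0.001 0.001 0.001] th end 0.009
```

```bash
cat >> ctl.py <<'E'
th=[r@np.r_[v,1]*.05+x[2] for i,r in enumerate(rows[:-2]) if i%4 in(1,2)]
print('theta plan',np.round(th[:2*(N+1)],3),'max',np.abs(th).max().round(3))
E
```

>>> {"op": "drive_tool", "data": {"increments": [{"fingers": -1,"linear": [0,0.004,0],"yaw": 0},{"fingers": -1,"linear": [0,0.005,0],"yaw": 0},{"fingers": -1,"linear": [0,0.006,0],"yaw": 0},{"fingers": -1,"linear": [0,0.007,0],"yaw": 0}]}}

```text
t: 13.08
eef_pos: [0.5286, -0.2846, 0.1105]
tool_rot: [-3.142, 0.0, 3.126]
wrist_force: [0.2, 0.2, -9.3]
grip_width: 0.0219
finger_force: 30.0
```

```bash
python3 ctl.py 0.2 5 0.004,0.005,0.006,0.007
```

```text
t 13.175 pos [ 0.5286 -0.2846  0.1105] rot [-3.1416 -0.      3.1255] lin [1.777 0.92  0.368] yaw [-0.    -0.    -0.023] W 0.0218 F [ 0.56 -0.52 -8.7 ] [ 0.05 -0.05  0.  ]
pred/meas [(np.float64(0.01), np.float64(0.011)), (np.float64(0.01), np.float64(0.009))] x [ 0.009 -0.007  0.009] p 0.0003 psi 0.0
tool y units [-0.047 -0.058 -0.056 -0.044 -0.018] plan p [-0.005  0.052  0.121  0.176] th end 0.025
theta plan [-0.029 -0.056 -0.049 -0.047 -0.039 -0.036 -0.028 -0.025 -0.013 -0.006
 -0.02  -0.031] max 0.056
```

>>> {"op": "drive_tool", "data": {"increments": [{"fingers": -1,"linear": [0.02,-0.057,0],"yaw": -0.03},{"fingers": -1,"linear": [0.04,-0.078,0],"yaw": -0.06},{"fingers": -1,"linear": [0.06,-0.085,0],"yaw": -0.09},{"fingers": -1,"linear": [0.08,-0.083,0],"yaw": -0.12},{"fingers": -1,"linear": [0.1,-0.067,0],"yaw": -0.15}]}}

```text
t: 13.8
eef_pos: [0.4978, -0.304, 0.1105]
tool_rot: [3.142, 0.0, -3.039]
wrist_force: [0.9, 0.6, -8.4]
grip_width: 0.0217
finger_force: 30.0
```

```bash
python3 ctl.py 0.25 5 -0.057,-0.078,-0.085,-0.083,-0.067 -0.03,-0.06,-0.09,-0.12,-0.15
```

```text
t 13.9 pos [ 0.4974 -0.3034  0.1106] rot [ 3.1412e+00 -3.0000e-04 -3.0389e+00] lin [1.545 1.176 0.37 ] yaw [ 0.001 -0.     0.129] W 0.0218 F [-0.93  0.3  -8.25] [-0.03 -0.08 -0.01]
pred/meas [(np.float64(-0.007), np.float64(-0.009)), (np.float64(-0.019), np.float64(-0.021))] x [-0.032 -0.221  0.009] p -0.0051 psi 0.1178
tool y units [0.029 0.063 0.1   0.142 0.196] plan p [0.054 0.129 0.193 0.238] th end 0.02
theta plan [-0.021 -0.015 -0.009 -0.006 -0.002 -0.     0.005  0.008  0.02   0.028
 -0.003 -0.025] max 0.045
```

>>> {"op": "drive_tool", "data": {"increments": [{"fingers": -1,"linear": [0,0.029,0],"yaw": 0},{"fingers": -1,"linear": [0,0.063,0],"yaw": 0},{"fingers": -1,"linear": [0,0.1,0],"yaw": 0},{"fingers": -1,"linear": [0,0.142,0],"yaw": 0},{"fingers": -1,"linear": [0,0.196,0],"yaw": 0}]}}

```text
t: 14.52
eef_pos: [0.4923, -0.2447, 0.1105]
tool_rot: [-3.142, 0.0, -3.04]
wrist_force: [-0.8, -0.3, -8.6]
grip_width: 0.022
finger_force: 30.0
```

```bash
python3 ctl.py 0.33 5 0.029,0.063,0.1,0.142,0.196
```

```text
t 14.625 pos [ 0.492  -0.2439  0.1105] rot [ 3.1411e+00 -1.0000e-04 -3.0388e+00] lin [1.548 0.977 0.369] yaw [ 0.001 -0.     0.129] W 0.0218 F [ 0.92  0.19 -8.24] [-0.03 -0.12  0.02]
pred/meas [(np.float64(0.022), np.float64(-0.017)), (np.float64(-0.042), np.float64(-0.039))] x [-0.069 -0.516  0.011] p 0.0537 psi 0.1178
tool y units [0.12  0.205 0.281 0.356 0.436] plan p [0.184 0.267 0.314 0.337] th end 0.014
theta plan [-0.001  0.044  0.047  0.051  0.049  0.049  0.05   0.053  0.062  0.07
  0.024 -0.009] max 0.07
```

>>> {"op": "drive_tool", "data": {"increments": [{"fingers": -1,"linear": [0,0.12,0],"yaw": 0},{"fingers": -1,"linear": [0,0.205,0],"yaw": 0},{"fingers": -1,"linear": [0,0.281,0],"yaw": 0},{"fingers": -1,"linear": [0,0.356,0],"yaw": 0},{"fingers": -1,"linear": [0,0.436,0],"yaw": 0}]}}

```text
t: 15.25
eef_pos: [0.4791, -0.1147, 0.1107]
tool_rot: [-3.141, 0.001, -3.04]
wrist_force: [0.4, 0.9, -8.8]
grip_width: 0.022
finger_force: 30.0
```

```bash
python3 ctl.py 0.4 4 0.12,0.205,0.281,0.356,0.436
```

```text
t 15.35 pos [ 0.4789 -0.1139  0.1108] rot [ 3.1413e+00  7.0000e-04 -3.0382e+00] lin [1.549 0.542 0.368] yaw [0.    0.001 0.13 ] W 0.0217 F [ 0.48  0.09 -8.26] [ 0.03 -0.3  -0.05]
pred/meas [(np.float64(0.06), np.float64(0.068)), (np.float64(0.033), np.float64(0.03))] x [-0.005 -0.619  0.01 ] p 0.1845 psi 0.1178
tool y units [0.058 0.113 0.167 0.229] plan p [0.253 0.315 0.361 0.393] th end 0.02
theta plan [ 0.009  0.018  0.022  0.026  0.028  0.031  0.04   0.048  0.012 -0.014] max 0.048
```

Good agreement. Continue the carry.

>>> {"op": "drive_tool", "data": {"increments": [{"fingers": -1,"linear": [0,0.058,0],"yaw": 0},{"fingers": -1,"linear": [0,0.113,0],"yaw": 0},{"fingers": -1,"linear": [0,0.167,0],"yaw": 0},{"fingers": -1,"linear": [0,0.229,0],"yaw": 0}]}}

```text
t: 15.85
eef_pos: [0.472, -0.0464, 0.1106]
tool_rot: [-3.142, 0.0, -3.04]
wrist_force: [0.1, -0.1, -9.2]
grip_width: 0.0224
finger_force: 30.0
```

```bash
python3 ctl.py 0.44 4 0.058,0.113,0.167,0.229
```

```text
t 15.95 pos [ 0.4721 -0.0457  0.1107] rot [ 3.1413e+00  6.0000e-04 -3.0384e+00] lin [1.55  0.313 0.368] yaw [0.    0.001 0.129] W 0.0219 F [ 0.8   0.41 -8.33] [-0.03 -0.25  0.07]
pred/meas [(np.float64(0.042), np.float64(0.022)), (np.float64(-0.006), np.float64(-0.017))] x [-0.044 -0.553  0.011] p 0.2532 psi 0.1178
tool y units [0.113 0.191 0.259 0.33 ] plan p [0.352 0.409 0.439 0.452] th end 0.013
theta plan [0.017 0.058 0.059 0.062 0.06  0.061 0.066 0.073 0.032 0.002] max 0.073
```

>>> {"op": "drive_tool", "data": {"increments": [{"fingers": -1,"linear": [0,0.113,0],"yaw": 0},{"fingers": -1,"linear": [0,0.191,0],"yaw": 0},{"fingers": -1,"linear": [0,0.259,0],"yaw": 0},{"fingers": -1,"linear": [0,0.33,0],"yaw": 0}]}}

```text
t: 16.45
eef_pos: [0.4619, 0.0519, 0.1106]
tool_rot: [-3.142, 0.0, -3.04]
wrist_force: [0.2, -0.7, -8.2]
grip_width: 0.0218
finger_force: 30.0
```

```bash
python3 ctl.py 0.444 4 0.113,0.191,0.259,0.33
```

```text
t 16.55 pos [0.4623 0.0528 0.1107] rot [ 3.1412e+00  1.0000e-03 -3.0381e+00] lin [ 1.551 -0.016  0.368] yaw [0.001 0.001 0.13 ] W 0.0217 F [-0.44 -0.48 -9.4 ] [ 0.07 -0.42 -0.05]
pred/meas [(np.float64(0.065), np.float64(0.072)), (np.float64(0.041), np.float64(0.036))] x [ 0.006 -0.544  0.011] p 0.3522 psi 0.1178
tool y units [0.065 0.113 0.155 0.197] plan p [0.411 0.442 0.454 0.456] th end 0.01
theta plan [0.029 0.046 0.046 0.048 0.046 0.047 0.049 0.052 0.027 0.01 ] max 0.052
```

>>> {"op": "drive_tool", "data": {"increments": [{"fingers": -1,"linear": [0,0.065,0.015],"yaw": 0},{"fingers": -1,"linear": [0,0.113,0.03],"yaw": 0},{"fingers": -1,"linear": [0,0.155,0.045],"yaw": 0},{"fingers": -1,"linear": [0,0.197,0.055],"yaw": 0}]}}

```text
t: 17.05
eef_pos: [0.4558, 0.1105, 0.0936]
tool_rot: [-3.141, -0.0, -3.04]
wrist_force: [-0.1, -0.5, -9.2]
grip_width: 0.022
finger_force: 30.0
```

```bash
python3 ctl.py 0.444 4 0.065,0.113,0.155,0.197; python3 - <<'E'
from h import *
from rig import optics
im=optics.grab_frame('side'); cv2.imwrite('pics/s5.png',cv2.resize(im[130:330,200:400],None,fx=3,fy=3))
E
```

```text
t 17.15 pos [0.456  0.111  0.0936] rot [-3.1415e+00 -1.0000e-04 -3.0389e+00] lin [ 1.55  -0.212  0.312] yaw [-0.    -0.     0.129] W 0.0217 F [ 0.34  0.1  -8.57] [ 0.02 -0.23  0.02]
pred/meas [(np.float64(0.048), np.float64(0.066)), (np.float64(0.048), np.float64(0.046))] x [ 0.03  -0.283  0.011] p 0.4113 psi 0.1178
tool y units [0.006 0.017 0.028 0.04 ] plan p [0.423 0.434 0.44  0.444] th end 0.012
theta plan [0.02  0.014 0.015 0.016 0.016 0.017 0.018 0.019 0.013 0.008] max 0.02
```

View pics/s5.png

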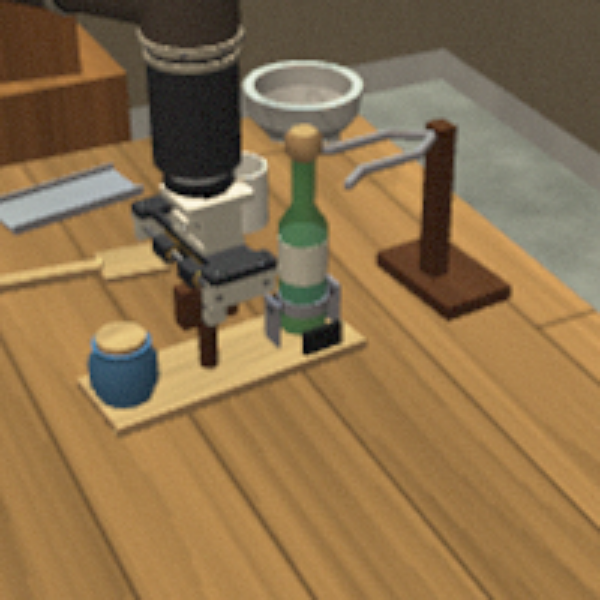

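```bash
sed -i "s/\[\[S\['t'\]+i\*.125+DEL,d\]/[[tn-.125*len(ys)+i*.125+DEL,d]/" ctl.py; grep -n "tn-.125" ctl.py
```

```text
18:    S['ev']=[[tn-.125*len(ys)+i*.125+DEL,d] for i,d in enumerate(np.diff(v)) if abs(d)>1e-9]
```

>>> {"op": "drive_tool", "data": {"increments": [{"fingers": -1,"linear": [-0.02,0.006,0],"yaw": 0},{"fingers": -1,"linear": [-0.04,0.017,0],"yaw": 0},{"fingers": -1,"linear": [-0.06,0.028,0],"yaw": 0},{"fingers": -1,"linear": [-0.08,0.04,0],"yaw": 0}]}}

```text
t: 17.7
eef_pos: [0.4792, 0.1246, 0.0939]
tool_rot: [-3.142, -0.0, -3.04]
wrist_force: [0.2, -0.5, -9.4]
grip_width: 0.0219
finger_force: 30.0
```

```bash
python3 ctl.py 0.4445 4 0.006,0.017,0.028,0.04
```

```text
t 17.8 pos [0.4796 0.1249 0.094 ] rot [ 3.1415e+00  6.0000e-04 -3.0399e+00] lin [ 1.633 -0.252  0.312] yaw [0.    0.001 0.128] W 0.0221 F [ 0.43 -0.35 -9.05] [ 0.06 -0.11  0.03]
pred/meas [(np.float64(0.015), np.float64(0.021)), (np.float64(0.016), np.float64(0.018))] x [ 0.012 -0.082  0.01 ] p 0.4233 psi 0.1178
tool y units [0.005 0.01  0.015 0.021] plan p [0.43  0.436 0.441 0.444] th end 0.011
theta plan [0.011 0.011 0.011 0.012 0.012 0.012 0.013 0.014 0.011 0.008] max 0.014
```

>>> {"op": "drive_tool", "data": {"increments": [{"fingers": -1,"linear": [-0.02,0.005,0],"yaw": 0},{"fingers": -1,"linear": [-0.04,0.01,0],"yaw": 0},{"fingers": -1,"linear": [-0.05,0.015,0],"yaw": 0},{"fingers": -1,"linear": [-0.06,0.021,0],"yaw": 0}]}}

```text
t: 18.3
eef_pos: [0.496, 0.1325, 0.0939]
tool_rot: [-3.142, -0.0, -3.04]
wrist_force: [-1.0, -0.5, -9.4]
grip_width: 0.0217
finger_force: 30.0
```

```bash
python3 ctl.py 0.4445 4 0.005,0.01,0.015,0.021
```

```text
t 18.4 pos [0.4962 0.1327 0.0939] rot [ 3.1415e+00  1.0000e-04 -3.0398e+00] lin [ 1.691 -0.272  0.313] yaw [0.    0.    0.128] W 0.0216 F [-0.22 -0.58 -9.63] [ 0.02 -0.11 -0.06]
pred/meas [(np.float64(0.013), np.float64(0.004)), (np.float64(0.002), np.float64(0.001))] x [-0.002 -0.068  0.011] p 0.4296 psi 0.1178
tool y units [0.026 0.04  0.052 0.062] plan p [0.448 0.454 0.454 0.451] th end 0.009
theta plan [0.014 0.026 0.025 0.026 0.024 0.024 0.024 0.024 0.018 0.014] max 0.026
```

>>> {"op": "drive_tool", "data": {"increments": [{"fingers": -1,"linear": [-0.01,0.026,0],"yaw": 0},{"fingers": -1,"linear": [-0.02,0.04,0],"yaw": 0},{"fingers": -1,"linear": [-0.03,0.052,0],"yaw": 0},{"fingers": -1,"linear": [-0.04,0.062,0],"yaw": 0}]}}

```text
t: 18.9
eef_pos: [0.5061, 0.1526, 0.0939]
tool_rot: [-3.142, -0.0, -3.04]
wrist_force: [0.0, -0.9, -9.0]
grip_width: 0.0218
finger_force: 30.0
```

```bash
python3 ctl.py 0.446 4 0.026,0.04,0.052,0.062
```

```text
t 19.0 pos [0.5064 0.1526 0.0939] rot [ 3.1415e+00  3.0000e-04 -3.0396e+00] lin [ 1.731 -0.334  0.313] yaw [0.    0.    0.128] W 0.022 F [-0.46  1.21 -9.62] [ 0.07 -0.11 -0.02]
pred/meas [(np.float64(0.022), np.float64(0.019)), (np.float64(0.014), np.float64(0.014))] x [ 0.009 -0.087  0.011] p 0.4482 psi 0.1178
tool y units [0.017 0.026 0.033 0.039] plan p [0.46  0.461 0.457 0.452] th end 0.009
theta plan [0.018 0.024 0.023 0.024 0.022 0.022 0.021 0.021 0.017 0.015] max 0.024
```

>>> {"op": "drive_tool", "data": {"increments": [{"fingers": -1,"linear": [-0.03,0.006,0],"yaw": 0},{"fingers": -1,"linear": [-0.065,0.006,0],"yaw": 0},{"fingers": -1,"linear": [-0.1,0.004,0],"yaw": 0},{"fingers": -1,"linear": [-0.13,0,0],"yaw": 0},{"fingers": -1,"linear": [-0.15,-0.004,0],"yaw": 0}]}}

```text
t: 19.62
eef_pos: [0.5515, 0.1554, 0.0937]
tool_rot: [-3.141, -0.0, -3.04]
wrist_force: [0.2, 0.3, -8.7]
grip_width: 0.022
finger_force: 30.0
```

```bash
python3 ctl.py 0.4445 3 0.006,0.006,0.004,0,-0.004; python3 - <<'E'
from h import *
from rig import optics
im=optics.grab_frame('side'); cv2.imwrite('pics/s6.png',cv2.resize(im[130:330,230:430],None,fx=3,fy=3))
E
```

```text
t 19.725 pos [0.5515 0.1554 0.0938] rot [-3.1414 -0.     -3.0404] lin [ 1.881 -0.33   0.313] yaw [-0.    -0.     0.127] W 0.022 F [ 0.52 -0.03 -9.07] [0.05 0.   0.07]
pred/meas [(np.float64(-0.027), np.float64(-0.022)), (np.float64(-0.024), np.float64(-0.02))] x [-0.023 -0.038  0.011] p 0.447 psi 0.1178
tool y units [0.058 0.085 0.105] plan p [0.478 0.485 0.48  0.47 ] th end 0.004
theta plan [0.021 0.051 0.048 0.048 0.044 0.043 0.031 0.023] max 0.051
```

View pics/s6.png

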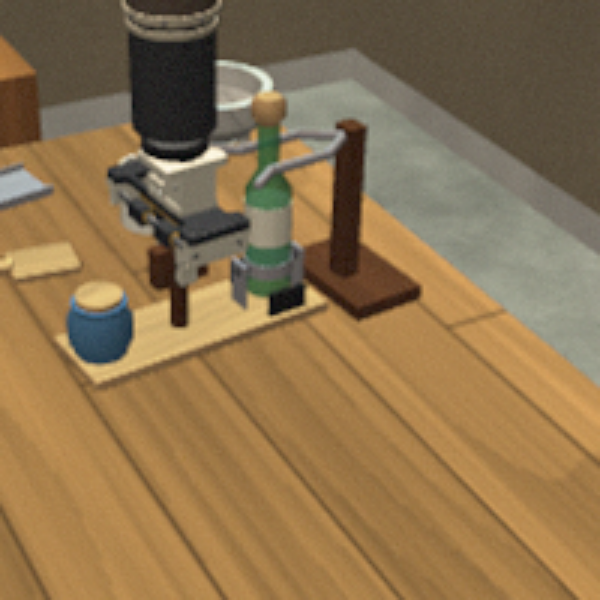

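>>> {"op": "drive_tool", "data": {"increments": [{"fingers": -1,"linear": [0,0,0.01],"yaw": 0},{"fingers": -1,"linear": [0,0,0.02],"yaw": 0},{"fingers": -1,"linear": [0,0,0.03],"yaw": 0},{"fingers": -1,"linear": [0,0,0.036],"yaw": 0},{"fingers": -1,"linear": [0,0,0.04],"yaw": 0},{"fingers": -1,"linear": [0,0,0.043],"yaw": 0},{"fingers": -1,"linear": [0,0,0.043],"yaw": 0}]}}

```text
t: 20.65
eef_pos: [0.5509, 0.1556, 0.0811]
tool_rot: [3.142, 0.0, -3.04]
wrist_force: [0.3, 0.2, -8.2]
grip_width: 0.0219
finger_force: 30.0
```

```bash
python3 - <<'E'
from h import *
from rig import optics,status
units([.551,.155,.0804],-3.04)
s=status.read_state(); im=optics.grab_frame('side'); print(theta(im,s,True)+.017)
units([.551,.155,.0804],-3.04)
E
```

```text
t 20.65 pos [0.5509 0.1556 0.0811] rot [ 3.1416e+00  1.0000e-04 -3.0399e+00] lin [-0.    -0.002  0.002] yaw [0. 0. 0.] W 0.0219 F [ 0.33  0.22 -8.16] [ 0.06 -0.14 -0.05]
pin [318.8 220.1] c [317.23 180.94] n 66 std 1.85
-0.07484371239740163
t 20.7 pos [0.5509 0.1556 0.0811] rot [ 3.1416e+00  1.0000e-04 -3.0399e+00] lin [-0.    -0.002  0.002] yaw [0. 0. 0.] W 0.0217 F [ 0.34 -0.83 -8.86] [ 0.05 -0.13  0.  ]
```

>>> {"op": "drive_tool", "data": {"increments": [{"fingers": -1,"linear": [0,0,0.002],"yaw": 0},{"fingers": -1,"linear": [0,0,0.004],"yaw": 0},{"fingers": -1,"linear": [0,0,0.004],"yaw": 0}]}}

```text
t: 21.08
eef_pos: [0.5509, 0.1556, 0.0807]
tool_rot: [3.142, 0.001, -3.04]
wrist_force: [-5.1, 0.1, 1.9]
grip_width: 0.0218
finger_force: 30.0
```

>>> {"op": "drive_tool", "data": {"increments": [{"fingers": -0.3,"linear": [0,0,0],"yaw": 0},{"fingers": -0.3,"linear": [0,0,0],"yaw": 0},{"fingers": 0.2,"linear": [0,0,0],"yaw": 0},{"fingers": 0.2,"linear": [0,0,0],"yaw": 0},{"fingers": 0.2,"linear": [0,0,0],"yaw": 0},{"fingers": 0.2,"linear": [0,0,0],"yaw": 0}]}}

```text
t: 21.82
eef_pos: [0.5509, 0.1556, 0.0799]
tool_rot: [-3.142, 0.0, -3.04]
wrist_force: [0.3, 0.1, -1.3]
grip_width: 0.0526
finger_force: 0.0
```

>>> {"op": "drive_tool", "data": {"increments": [{"fingers": 0.2,"linear": [0,0,-0.03],"yaw": 0},{"fingers": 0.2,"linear": [0,0,-0.08],"yaw": 0},{"fingers": 0.2,"linear": [0,0,-0.15],"yaw": 0},{"fingers": 0.2,"linear": [0,0,-0.25],"yaw": 0},{"fingers": 0.2,"linear": [0,0,-0.4],"yaw": 0},{"fingers": 0.2,"linear": [0,0,-0.55],"yaw": 0},{"fingers": 0.2,"linear": [0,0,-0.7],"yaw": 0},{"fingers": 0.2,"linear": [0,0,-0.7],"yaw": 0}]}}

```text
t: 22.82
eef_pos: [0.5525, 0.1562, 0.2955]
tool_rot: [3.138, 0.008, -3.04]
wrist_force: [-0.2, -0.5, -0.4]
grip_width: 0.0526
finger_force: 0.0
```

```bash
python3 - <<'E'
from h import *
from rig import optics,status
units([.551,.155,.0804],-3.04)
im=optics.grab_frame('side'); s=status.read_state(); s['eef_pos']=np.array([.5509,.1556,.0807]); s['tool_rot']=np.array([np.pi,0,-3.04]); print(theta(im,s,True)+.017)
cv2.imwrite('pics/s7.png',cv2.resize(im[130:330,230:430],None,fx=3,fy=3))
E
```

```text
t 22.825 pos [0.5525 0.1562 0.2955] rot [ 3.1384  0.0082 -3.0396] lin [ 0.011 -0.006  0.717] yaw [0.004 0.01  0.001] W 0.0526 F [-0.17 -0.46 -0.39] [ 0.07 -0.11 -0.01]
pin [318.7 220.2] c [317.1  181.19] n 63 std 1.88
-0.08061003353618154
```

View pics/s7.png

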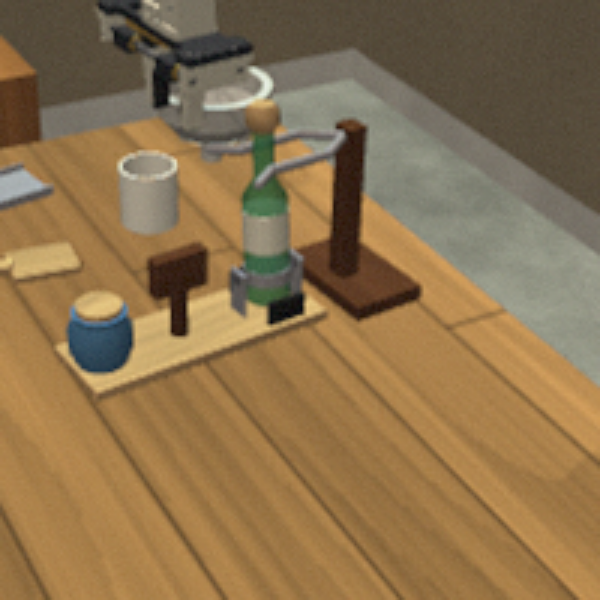

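The picture shows the caddy flat on the table and released. The bottle is held between the prongs at about -0.08 rad, its neck near (265, 150) in the crop, and the gripper is clear above. I'm handing the job in.

```bash
python3 -c "
from rig import arm; print(arm.finish_job())"
```

```text
the job is handed in; nothing more can be done
None
```

I handed the job in at about 23 s: the caddy stands flat and released, the bottle rests about 0.08 rad off upright between the prongs after roughly four seconds of free balance, and the hand-in gave no pass/fail verdict.

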